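# Set out a row of test cartridges and hold the incubator lid open

## Task

First lay the three test cartridges in the three places of the metal tray, flat between the locating pins, all with the round sample well towards the robot. Then take the incubator's lid by its handle and raise it half-way, to 45 degrees, and finish the program while the gripper alone is still holding it there, so that a colleague can set the tray inside: the lid falls shut when let go, and it must never be opened beyond about 60 degrees because the warm air escapes. Leave the timer, the specimen cup and the small bottle where they stand.

Things in the scene. Friction and masses are not known exactly. Their poses are not given: they have to be found in the camera images.
- cartridge_1_center (a point): centre (half-way up, 7 mm above its underside) of a loose white plastic test cartridge, a flat block 64 mm long (its x), 28 mm wide (its y), 14 mm high, 25 g, lying flat; its x axis points from the round sample well towards the reading window. Grasp it across the 28 mm width. The three are alike
- cartridge_2_center (a point): centre (half-way up, 7 mm above its underside) of a loose white plastic test cartridge, a flat block 64 mm long (its x), 28 mm wide (its y), 14 mm high, 25 g, lying flat; its x axis points from the round sample well towards the reading window. Grasp it across the 28 mm width. The three are alike
- cartridge_3_center (a point): centre (half-way up, 7 mm above its underside) of a loose white plastic test cartridge, a flat block 64 mm long (its x), 28 mm wide (its y), 14 mm high, 25 g, lying flat; its x axis points from the round sample well towards the reading window. Grasp it across the 28 mm width. The three are alike
- cartridge_1_well (a point): centre of the round sample well (dark spot in a grey ring) on the top face of cartridge_1, 18 mm from the middle towards its -x end
- cartridge_2_well (a point): centre of the round sample well (dark spot in a grey ring) on the top face of cartridge_2, 18 mm from the middle towards its -x end
- cartridge_3_well (a point): centre of the round sample well (dark spot in a grey ring) on the top face of cartridge_3, 18 mm from the middle towards its -x end
- tray: loose aluminium tray, 110 mm (its x) by 200 mm (its y), 0.45 kg, rim 10 mm high; origin under its centre, floor 3 mm thick, -x side towards the robot. Three places in a row along y, 62 mm apart, each a dark pad between six 5 mm round-topped pins 7 mm high: two on each long side (24 mm either way from the middle, which is open for fingers), one at each end, 2 mm clear of the cartridge
- place_1 (a point): where the centre of a cartridge lies when it is seated flat in the left (+y) place of the tray (10 mm above the tray's underside); x axis along the place, +x away from the robot. Any cartridge may go in any place
- place_2 (a point): where the centre of a cartridge lies when it is seated flat in the middle place of the tray (10 mm above the tray's underside); x axis along the place, +x away from the robot. Any cartridge may go in any place
- place_3 (a point): where the centre of a cartridge lies when it is seated flat in the right (-y) place of the tray (10 mm above the tray's underside); x axis along the place, +x away from the robot. Any cartridge may go in any place
- incubator: white bench incubator, fixed, 170 mm deep (its x), 250 mm wide (its y), body 105 mm high, lid top at 129 mm; origin under its centre, front (-x side, with display and keys) towards the robot
- lid_hinge (a point): middle of the lid's hinge axis at the back of the incubator, 109 mm above the worktop; the axis runs along the incubator's y
- lid_handle (a point): middle of the lid's handle: a round steel bar 12 mm thick, with about 100 mm of it straight and free for the fingers, along the incubator's y, on two posts above the front bar of the lid; it moves with the lid. With the lid shut the bar lies 164 mm in front of the hinge (incubator's -x), 56 mm above it, and 36 mm above the lid's top face
- lid (a joint): lid hinge angle, rad: 0 shut, grows as the front of the lid rises, 0.785 is 45 degrees, stop at 1.40. The lid weighs about 0.55 kg and falls shut by its weight when let go; holding it takes about 2 to 6 N at the handle
- timer: white bench timer lying flat, 68 x 62 x 18 mm, origin under its centre; to be left alone
- specimen_cup: screw-lid specimen cup, 62 mm across, 70 mm high, origin under its centre; to be left alone
- reagent_bottle: small screw-cap bottle, 34 mm across, 76 mm high, origin under its centre; to be left alone

How it is judged:
By the outcome, as a careful person would: the job done as asked, in the order asked, and still so for the second after the job is handed in, while the arm keeps its last pose, push and grip.
It also fails if it takes over 69 s, if anything falls off the work surface, if the arm or the gripper's body presses on something with over 40 N, if the wrist force passes 120 N, or if a joint passes its speed limit or range.

## Robot

A 6-joint arm with a two-finger parallel gripper is mounted at the origin on a cart in front of the work surface, level with it; the furniture and walls round the work are solid. World frame = base frame: x ahead of the robot, y to its left, z up, the work surface at z = 0. Lengths are in m, angles in rad, forces in N, time in s.
With the tool pointing down it reaches from about 0.375 to 0.925 m from the base axis. Payload 5.7 kg.
Tool frame: the origin (TCP) lies between the finger pads; the fingertips stand 8 mm ahead of it and the grasp point (between the pads) lies 11 mm behind it; z points along the fingers, y is the line along which they close (so a half turn about z gives the same grasp; the last joint's range is limited). The gripper opens to 88 mm and grips with 3 to 60 N. Pads are 20 mm wide; open, the fingers measure 115 mm over their backs; the gripper's body (75 mm by 178 mm) begins 61 mm behind the grasp point.
Start: joints at [1.166, 0.359, 1.51, -0, 1.272, -0.115], TCP at [0.171, 0.575, 0.231] pointing down, gripper open.
Joint ranges: [-2.97, 2.97], [-1.01, 2.36], [0.21, 2.38], [-0.96, 4.11], [0.2, 2.71], [-2.98, 2.98]. Speed limits (rad/s): [2.39, 2.39, 3.14, 3.14, 3.14, 3.14].

## Interface

Orientations are given as a unit quaternion [w, x, y, z].
In Python, from cell import bot, eyes gives the robot as it stands. The module is installed in compiled form; this text tells all that it offers.
- The arm moves only by the tool play_rows, never from a script. Its arguments are lists of equal length, an entry for each row: "linear": the shift along the tool's x, y, z normalised to -1 to 1, where 1 is 0.2 m, a list of three; "delta_rot": the turn, a rotation vector about the tool's x, y, z normalised to -1 to 1, where 1 is 2 pi rad, a list of three. A call has 1 to 5 rows; each row is the pose to reach, as a shift and turn from the pose commanded when the call began, along the tool's axes at that moment, turning the shorter way round; what a row does not reach only later rows make up. A row lasts 1/8 s, in which the tool goes at most 62.5 mm and 10.7 degrees, less where a joint would pass 70% of its speed; a pose out of reach is approached as far as the arm can. A call with a number of a shift or a turn outside -1 to 1 is refused whole. A call with a gripper value outside its range is refused whole. "jaw" is the finger opening in mm, from 0 to 87.8, set as the call begins (left out, the last holds). The fingers move at their own pace and stop on an object; "grip_force" is the grip in N (left out, the last holds). Time passes only in rows, so rows that repeat a pose let the fingers close. It gives the time, the measured TCP pose, the force, the opening and the grip force at its end, in the units of the state.
- bot.read_state(): the state, without advancing time (a new reading comes with each control period).
- eyes.read_camera(name): name is "scene" or "side" or "wrist"; returns a dict with "pixels" (400x640x3 uint8, red, green, blue), "z_map" (400x640 float32, m along the optical axis (not along the pixel's ray), 0 where there is no reading), "fx", "fy", "cx", "cy" (pixels), "extrinsics" (4x4, takes a point from camera to world coordinates). Camera axes: x right, y up, looking along -z (the intrinsics and any distortion apply to the point x, -y, -z); pixel columns grow to the right and rows downward; lengths in m; the calibration is good to about 2 mm. The wrist camera is an equidistant fisheye: a pixel r from the principal point sees the ray r / f radians off the axis. A picture is of the moment at which its call begins.
- bot.finish_job(): hands the job in; it is judged then, once.
Trained networks look in the newest picture that a camera, given by its name, has taken for a name from the list of things; names that differ only in an ending like _2 or _b are one class to them, and where a whole thing is asked for, a point or a joint stands for the part that bears it (a point fixed in the world has none). Each returns a list of dicts, best first, with "score" (0 to 1); they miss things now and then, are a little off and sometimes report something else, mostly with a low value. They report only what shows in the picture. A call takes as long as a camera call.
- eyes.look_for(name, camera): "centre" ([x, y, z] in m, in world coordinates, good to about 4 mm: the middle of the surface that is visible of it).
- eyes.silhouettes(name, camera): "pixels" (400x640 bool, what is visible of it).
- eyes.tip_of(name, camera): "centre" ([x, y, z] in m, in world coordinates, good to about 4 mm: a listed point, or the origin of a listed thing).
The state is a dict: "time": time; "q": joint angles; "qd": joint speeds; "effort": joint torques, N m; "ee_pos": TCP position; "ee_rot": TCP orientation; "force": force on the tool from outside, world axes, zero at the start; "wrist_torque": the same for the moment, N m; "opening": finger opening in m; "grip_force": force on a finger pad.
Only numpy, scipy, OpenCV 4.12 (cv2) and the standard library are available. Lean on these libraries where they do the work, as an engineer would, in place of code of your own. Each camera call takes 0.05 s, during which the arm holds its last target. There are 200 camera calls.

## Working session

There is one attempt and no reset: what is moved stays moved. The work goes in short steps, Python scripts to look and compute and a tool call to move; the robot and the scene stay as the last step left them, time stands still between calls to the robot, and variables do not carry over. Pictures are saved under pics/ and viewed, at most 12 in all, crops included, and the job is handed in when it is done.

Besides the shell and the picture viewer there is one more tool, called after ">>>" as a command line: name --argument value ..., lists and objects as JSON in quotes. play_rows: Moves the arm, as the interface text tells. Its arguments: {"type":"object","properties":{"linear":{"type":"array"},"delta_rot":{"type":"array"},"jaw":{"type":"number"},"grip_force":{"type":"number"}},"required":["linear","delta_rot"]}

```bash
mkdir -p pics
cat > h.py <<'E'
import numpy as np, cv2
from cell import bot, eyes
def ray(im,u,v):
    return np.array([(u-im['cx'])/im['fx'],-(v-im['cy'])/im['fy'],-1.0])
def w(im,u,v,d):
    return (im['extrinsics']@np.r_[ray(im,u,v)*d,1])[:3]
def cloud(im,mask):
    v,u=np.nonzero(mask&(im['z_map']>0)); d=im['z_map'][v,u]
    p=np.stack([(u-im['cx'])/im['fx']*d,-(v-im['cy'])/im['fy']*d,-d,np.ones_like(d)])
    return (im['extrinsics']@p)[:3].T
E
python3 - <<'E'
from h import *
np.set_printoptions(precision=3,suppress=True)
for c in ['scene','side']:
    im=eyes.read_camera(c); cv2.imwrite(f'pics/{c}.png',im['pixels'][:,:,::-1])
    print(c,im['fx'],im['extrinsics'][:3,3])
    for n in ['cartridge_1_center','cartridge_1_well','tray','place_1','incubator','lid_handle','lid_hinge','timer','specimen_cup','reagent_bottle']:
        print(n,[(np.array(r['centre']),round(r['score'],2)) for r in eyes.tip_of(n,c)][:5])
    for r in eyes.silhouettes('cartridge_1',c)[:4]:
        P=cloud(im,r['pixels']);P=P[P[:,2]>P[:,2].max()-.008]
        if len(P)>5: print('sil',r['score'],len(P),P[:,2].mean(),cv2.minAreaRect((P[:,:2]*1000).astype('f4')))
E
```

```text
scene 389.5013945448194 [-0.294 -0.489  0.729]
cartridge_1_center [(array([ 0.481, -0.417,  0.006]), 0.49)]
cartridge_1_well [(array([ 0.462, -0.419,  0.015]), 0.81), (array([0.501, 0.305, 0.106]), 0.45)]
tray [(array([ 0.445, -0.074,  0.001]), 0.74)]
place_1 [(array([ 0.446, -0.139,  0.007]), 0.93), (array([ 0.438, -0.014,  0.011]), 0.82), (array([ 0.445, -0.078,  0.01 ]), 0.82), (array([ 0.608, -0.349,  0.001]), 0.44)]
incubator [(array([ 0.441,  0.235, -0.003]), 0.69)]
lid_handle [(array([0.393, 0.18 , 0.17 ]), 0.89)]
lid_hinge [(array([0.501, 0.306, 0.108]), 0.63)]
timer [(array([ 0.596, -0.034,  0.001]), 0.7)]
specimen_cup [(array([ 0.6  , -0.204,  0.001]), 0.61)]
reagent_bottle [(array([0.392, 0.183, 0.17 ]), 0.6), (array([ 0.608, -0.347, -0.001]), 0.55)]Traceback (most recent call last):
  File "<stdin>", line 8, in <module>
ValueError: it knows: cartridge_1_center, cartridge_1_well, cartridge_2_center, cartridge_2_well, cartridge_3_center, cartridge_3_well, incubator, lid, lid_handle, lid_hinge, place, reagent_bottle, specimen_cup,
```

Run:
```python
from h import *
np.set_printoptions(precision=3,suppress=True)
for c in ['scene','side']:
    im=eyes.read_camera(c); cv2.imwrite(f'pics/{c}2.png',im['pixels'][:,:,::-1])
    print(c,im['fx'],im['extrinsics'][:3,3])
    if c=='side':
      for n in ['cartridge_1_center','cartridge_1_well','tray','place_1','incubator','lid_handle','lid_hinge','timer','specimen_cup','reagent_bottle']:
        print(n,[(np.array(r['centre']),round(r['score'],2)) for r in eyes.tip_of(n,c)][:5])
    for r in eyes.silhouettes('cartridge_1_center',c)[:4]:
        P=cloud(im,r['pixels']);
        if len(P)>5: 
            P=P[P[:,2]>np.percentile(P[:,2],95)-.006]
            print('sil',r['score'],len(P),P[:,2].mean(),cv2.minAreaRect((P[:,:2]*1000).astype('f4')))
```

```text
scene 389.5013945448194 [-0.294 -0.489  0.729]
sil 0.5 202 0.013253166992234262 ((478.8611145019531, -420.0079650878906), (65.00079345703125, 27.480430603027344), 8.3346529006958)
side 452.22559225454154 [0.273 0.955 0.839]
cartridge_1_center [(array([ 0.48 , -0.42 ,  0.008]), 0.7)]
cartridge_1_well [(array([ 0.46 , -0.421,  0.014]), 0.64), (array([ 0.467, -0.275,  0.01 ]), 0.42)]
tray [(array([ 0.44 , -0.071, -0.002]), 0.82)]
place_1 [(array([ 0.447, -0.135,  0.011]), 0.8), (array([ 0.447, -0.072,  0.015]), 0.77)]
incubator [(array([ 0.445,  0.24 , -0.002]), 0.76), (array([ 0.465, -0.278,  0.006]), 0.71)]
lid_handle [(array([ 0.446, -0.077,  0.016]), 0.62), (array([0.393, 0.175, 0.166]), 0.57)]
lid_hinge [(array([0.499, 0.307, 0.109]), 0.73)]
timer [(array([ 0.597, -0.038,  0.   ]), 0.55), (array([ 0.441, -0.016,  0.006]), 0.53), (array([ 0.598, -0.204, -0.001]), 0.5)]
specimen_cup [(array([ 0.601, -0.204,  0.001]), 0.9)]
reagent_bottle [(array([ 0.607, -0.351, -0.002]), 0.53)]
sil 0.61 67 0.014961500758347474 ((477.79254150390625, -415.1567077636719), (57.48056411743164, 29.628568649291992), 12.925305366516113)
```

View pics/scene.png

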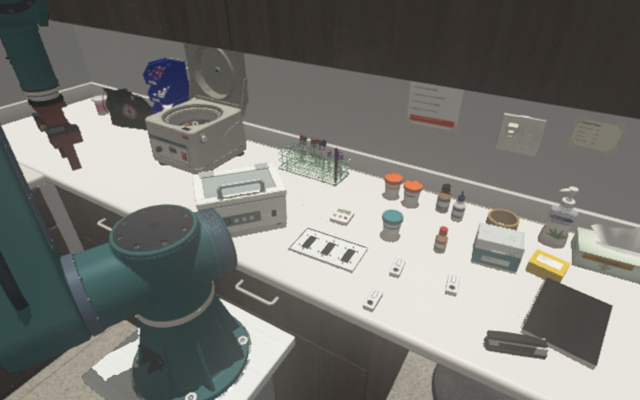

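View pics/side2.png

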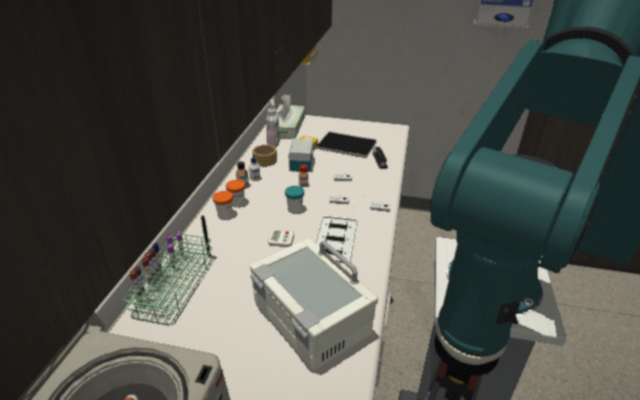

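Run:
```python
from h import *
np.set_printoptions(precision=3,suppress=True)
im=eyes.read_camera('scene'); g=im['pixels']
cv2.imwrite('pics/crop.png',cv2.resize(g[200:330,270:480,::-1],None,fx=3.7,fy=3.7,interpolation=cv2.INTER_CUBIC))
m=np.ones((400,640),bool); v,u=np.nonzero(m&(im['z_map']>0)); P=cloud(im,m)
sel=(P[:,2]>.0085)&(P[:,2]<.03)&(P[:,0]>.3)&(P[:,0]<.75)&(P[:,1]<.1)&(P[:,1]>-.6)
M=np.zeros((400,640),np.uint8); M[v[sel],u[sel]]=1
H=np.zeros((400,640,3));H[v,u]=P
n,l,s,c=cv2.connectedComponentsWithStats(M)
for i in range(1,n):
    if s[i,4]>40:
        Q=H[l==i]; print(c[i],s[i,4],np.median(Q[:,2]),cv2.minAreaRect((Q[:,:2]*1000).astype('f4')))
print(bot.read_state())
```

```text
[341.944 215.225] 267 0.014034606711256226 ((595.1614990234375, -38.8429069519043), (70.86065673828125, 61.79576110839844), 4.080844402313232)
[390.384 232.709] 86 0.019464311931688794 ((583.7861328125, -206.22409057617188), (23.689720153808594, 48.40951156616211), 14.277315139770508)
[439.836 246.575] 73 0.019343731446235357 ((595.1246337890625, -350.57763671875), (16.88060760498047, 33.13410186767578), 8.024666786193848)
[495.201 260.901] 304 0.019454734802763274 ((612.6182250976562, -490.9184875488281), (123.36505126953125, 38.8161506652832), 80.66539001464844)
[397.457 266.479] 188 0.012941896617701842 ((466.0976257324219, -275.9613037109375), (67.6261215209961, 28.19645118713379), 6.478663444519043)
[532.712 266.825] 80 0.01959504678083701 ((638.3801879882812, -586.7383422851562), (27.2531795501709, 7.619328498840332), 74.99372100830078)
[452.709 283.526] 213 0.013012393891837837 ((478.7040100097656, -419.7857360839844), (65.62966918945312, 27.814905166625977), 8.311949729919434)
[373.421 298.105] 228 0.013340499192711408 ((331.1809387207031, -267.1371154785156), (62.03621292114258, 28.132015228271484), 1.4372661113739014)
[525.277 324.255] 47 0.011830305350396308 ((441.1956787109375, -594.5216064453125), (10.586569786071777, 47.12826156616211), 89.5327377319336)
[503.134 344.799] 179 0.010144425722630745 ((349.98455810546875, -564.8056030273438), (28.857038497924805, 75.54692840576172), 11.972821235656738)
{'time': 1.3, 'q': array([ 1.166,  0.359,  1.51 , -0.   ,  1.273, -0.115]), 'qd': array([-0.001, -0.001, -0.001,  0.   , -0.   ,  0.   ]), 'effort': array([ -0.003, -51.533, -27.112,   0.067,   0.025,   0.   ]), 'ee_pos': array([0.171, 0.575, 0.231]), 'ee_rot': array([-0.   ,  0.144,  0.99 , -0.   ]), 'force': array([-0.201,  0.35 ,  0.028]), 'wrist_torque': array([-0.026,  0.004,  0.014]), 'grip_force': 0.0, 'opening': 0.08774394987098662}
```

View pics/crop.png

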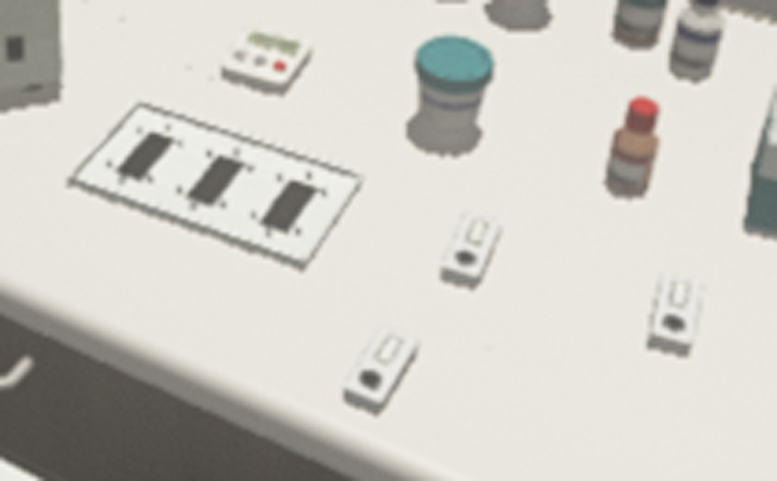

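```bash
cat >> h.py <<'E'
from scipy.spatial.transform import Rotation as R
def down(yaw): # yaw (deg) of tool y axis, tool z down
    y=np.array([np.cos(np.radians(yaw)),np.sin(np.radians(yaw)),0]); z=np.array([0,0,-1.])
    return R.from_matrix(np.stack([np.cross(y,z),y,z],1))
def cur():
    s=bot.read_state(); q=s['ee_rot']; return np.array(s['ee_pos']),R.from_quat(np.r_[q[1:],q[0]])
def plan(*wps, start=None):
    p,r=start or cur()
    for (t,rt) in wps:
        t=np.array(t); rt=rt if isinstance(rt,R) else down(rt)
        l=r.inv().apply(t-p)/.2; d=(r.inv()*rt).as_rotvec()
        n=max(np.linalg.norm(t-p)/.0625,np.degrees(np.linalg.norm(d))/10.7)
        print('lin',np.round(l,3),'rot',np.round(d/2/np.pi,4),'rows %.1f'%n, 'BIG' if abs(l).max()>1 else '')
        p,r=t,rt
E
python3 - <<'E'
from h import *
np.set_printoptions(suppress=True)
plan(([.32,.47,.25],80),([.43,.31,.25],88),([.45,.12,.25],96),([.45,-.075,.25],96),([.44,-.24,.25],96))
E
```

```text
lin [-0.862 -0.291 -0.097] rot [-0.     -0.     -0.0183] rows 2.9 
lin [-0.681 -0.692  0.   ] rot [ 0.      0.     -0.0222] rows 3.1 
lin [-0.133 -0.946  0.   ] rot [ 0.      0.     -0.0222] rows 3.1 
lin [ 0.102 -0.97   0.   ] rot [0. 0. 0.] rows 3.1 
lin [ 0.136 -0.815  0.   ] rot [0. 0. 0.] rows 2.6
```

>>> play_rows --linear '[[-0.862,-0.291,-0.097],[-0.862,-0.291,-0.097],[-0.862,-0.291,-0.097],[-0.862,-0.291,-0.097]]' --delta_rot '[[0,0,-0.018],[0,0,-0.018],[0,0,-0.018],[0,0,-0.018]]'

```text
time: 1.8
ee_pos: [0.3234, 0.4681, 0.2507]
ee_rot: [0.001, 0.091, 0.996, 0.0]
force: [0.0, 0.4, 0.1]
opening: 0.0879
grip_force: 0.0
```

>>> play_rows --linear '[[-0.68,-0.69,0],[-0.68,-0.69,0],[-0.68,-0.69,0],[-0.68,-0.69,0]]' --delta_rot '[[0,0,-0.022],[0,0,-0.022],[0,0,-0.022],[0,0,-0.022]]'

```text
time: 2.3
ee_pos: [0.431, 0.3081, 0.25]
ee_rot: [0.0, 0.021, 1.0, -0.0]
force: [0.2, 0.3, -0.7]
opening: 0.0879
grip_force: 0.0
```

>>> play_rows --linear '[[-0.13,-0.95,0],[-0.13,-0.95,0],[-0.13,-0.95,0],[-0.13,-0.95,0]]' --delta_rot '[[0,0,-0.022],[0,0,-0.022],[0,0,-0.022],[0,0,-0.022]]'

```text
time: 2.8
ee_pos: [0.4481, 0.1177, 0.2501]
ee_rot: [-0.0, -0.048, 0.999, -0.0]
force: [0.8, 0.3, 0.3]
opening: 0.0876
grip_force: 0.0
```

>>> play_rows --linear '[[0.1,-0.97,0],[0.1,-0.97,0],[0.1,-0.97,0],[0.1,-0.97,0]]' --delta_rot '[[0,0,0],[0,0,0],[0,0,0],[0,0,0]]'

```text
time: 3.3
ee_pos: [0.4486, -0.0769, 0.2502]
ee_rot: [0.0, -0.048, 0.999, -0.0]
force: [0.2, 0.0, -0.7]
opening: 0.0875
grip_force: 0.0
```

>>> play_rows --linear '[[0.136,-0.815,0],[0.136,-0.815,0],[0.136,-0.815,0],[0.136,-0.815,0]]' --delta_rot '[[0,0,0],[0,0,0],[0,0,0],[0,0,0]]'

```text
time: 3.8
ee_pos: [0.4384, -0.2405, 0.2499]
ee_rot: [0.0, -0.049, 0.999, 0.0]
force: [0.3, 0.7, -0.8]
opening: 0.088
grip_force: 0.0
```

```bash
cat >> h.py <<'E'
def fray(im,u,v): # fisheye unit ray, camera axes
    a=(u-im['cx'])/im['fx'];b=(v-im['cy'])/im['fy'];th=np.hypot(a,b);s=np.where(th>1e-9,np.sin(th)/np.maximum(th,1e-9),1)
    return np.stack([a*s,-b*s,-np.cos(th)],-1)
def fplane(im,u,v,z): # intersect pixel ray with world plane z
    E=im['extrinsics']; d=fray(im,np.asarray(u,float),np.asarray(v,float))@E[:3,:3].T
    return E[:3,3]+d*((z-E[2,3])/d[...,2:3])
E
python3 - <<'E'
from h import *
np.set_printoptions(precision=4,suppress=True)
print(bot.read_state()['time'],cur()[0])
im=eyes.read_camera('wrist'); cv2.imwrite('pics/w1.png',im['pixels'][:,:,::-1])
np.save('w1.npy',im,allow_pickle=True)
print(im['fx'],im['cx'],im['cy'],im['extrinsics'])
for n in ['cartridge_1_center','cartridge_1_well','tray','place_1']:
    print(n,[(np.array(r['centre']),round(r['score'],2)) for r in eyes.tip_of(n,'wrist')][:5])
for r in eyes.silhouettes('cartridge_1_center','wrist')[:4]:
    m=r['pixels'].astype(np.uint8); v,u=np.nonzero(m)
    print('sil',round(r['score'],2),u.mean(),v.mean(),m.sum(),cv2.minAreaRect((fplane(im,u,v,.014)[:,:2]*1000).astype('f4')))
E
```

```text
3.8 [ 0.4384 -0.2405  0.2499]
309.70691628693146 328.6198645596995 199.9852105286207 [[-0.098  -0.9581 -0.2691  0.3646]
 [ 0.9952 -0.094  -0.0278 -0.2466]
 [ 0.0013 -0.2706  0.9627  0.4046]
 [ 0.      0.      0.      1.    ]]
cartridge_1_center [(array([ 0.4826, -0.4196,  0.0087]), 0.58)]
cartridge_1_well [(array([ 0.4594, -0.4223,  0.0126]), 0.64)]
tray [(array([ 0.4377, -0.0744, -0.0021]), 0.69)]
place_1 [(array([ 0.4393, -0.0169,  0.0088]), 0.98), (array([ 0.4462, -0.1387,  0.0032]), 0.92), (array([ 0.4409, -0.078 ,  0.0104]), 0.79)]
sil 0.87 198.54237288135593 190.49273607748185 826 ((477.5422668457031, -415.41705322265625), (63.139827728271484, 32.19473648071289), 6.853297233581543)
```

View pics/w1.png

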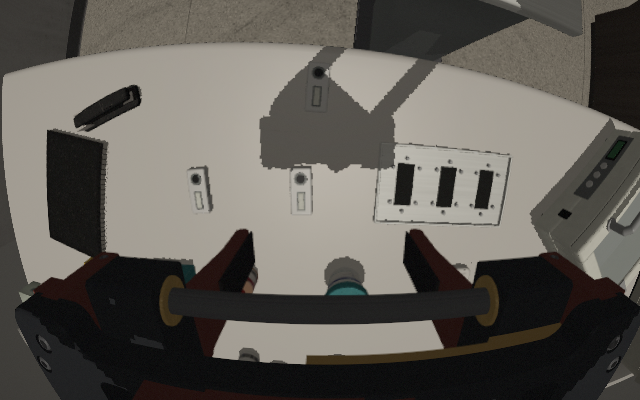

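Run:
```python
from h import *
np.set_printoptions(precision=4,suppress=True)
im=np.load('w1.npy',allow_pickle=True).item(); g=cv2.cvtColor(im['pixels'],cv2.COLOR_RGB2GRAY)
# pads
roi=np.zeros_like(g);roi[155:215,385:505]=1
n,l,s,c=cv2.connectedComponentsWithStats(((g<60)&(roi>0)).astype(np.uint8))
for i in range(1,n):
    if s[i,4]>150:
        v,u=np.nonzero(l==i); print('pad',fplane(im,u,v,.003).mean(0),cv2.minAreaRect((fplane(im,u,v,.003)[:,:2]*1000).astype('f4')))
# wells + bodies from depth
Z=im['z_map']; v,u=np.mgrid[:400,:640]; r=fray(im,u.astype(float),v.astype(float)); 
P=(r/-r[...,2:3]*Z[...,None])@im['extrinsics'][:3,:3].T+im['extrinsics'][:3,3]
for nm,(a,b) in {'A':(301,190),'B':(199,190),'C':(317,88)}.items():
    box=(abs(u-a)<25)&(abs(v-b)<35)
    med=np.median(P[...,2][box&(Z>0)])
    m=box&(Z>0)&(P[...,2]>.008)&(P[...,2]<.03)
    Q=fplane(im,u[m],v[m],.014)
    th=(g[m].min()*.5+np.median(g[m])*.5)
    k=((g<th)&m).astype(np.uint8); n,l,s,c=cv2.connectedComponentsWithStats(k); i=1+s[1:,4].argmax()
    wl=fplane(im,u[l==i],v[l==i],.014).mean(0)
    X=Q[:,:2]-Q[:,:2].mean(0); ev=np.linalg.eigh(X.T@X)[1][:,1]
    print(nm,med,m.sum(),'ctr',Q.mean(0),'well',wl,s[i,4],'pca yaw',np.degrees(np.arctan(ev[1]/ev[0])),cv2.minAreaRect((Q[:,:2]*1000).astype('f4')))
    d=Q.mean(0)-wl; print('   well->ctr',np.linalg.norm(d),np.degrees(np.arctan2(d[1],d[0])))
```

```text
pad [ 0.4441 -0.1357  0.003 ] ((444.3997802734375, -135.36529541015625), (57.01908874511719, 23.075834274291992), 3.2974281311035156)
pad [ 0.4418 -0.0733  0.003 ] ((442.088623046875, -73.0628890991211), (55.90924835205078, 23.416051864624023), 2.3173391819000244)
pad [ 0.4386 -0.0116  0.003 ] ((438.68316650390625, -11.625080108642578), (56.62596130371094, 23.403778076171875), 2.6362736225128174)
A 0.001169272693207657 1022 ctr [ 0.4645 -0.2725  0.014 ] well [ 0.4488 -0.2749  0.014 ] 86 pca yaw 6.123591022523245 ((465.17156982421875, -272.58953857421875), (63.90082931518555, 29.042116165161133), 7.139973163604736)
   well->ctr 0.015896821667168 8.56493665314142
B 0.0009446302662664829 840 ctr [ 0.4779 -0.4158  0.014 ] well [ 0.4614 -0.4202  0.014 ] 69 pca yaw 7.523053703843892 ((478.5654602050781, -416.13226318359375), (64.539794921875, 30.2619686126709), 7.718897342681885)
   well->ctr 0.017103028711770364 14.791274879914662
C 0.0012248297068066516 1113 ctr [ 0.3305 -0.2638  0.014 ] well [ 0.3119 -0.2645  0.014 ] 92 pca yaw 1.5663701608357563 ((330.1640319824219, -264.06341552734375), (63.657474517822266, 28.68278694152832), 1.2968610525131226)
   well->ctr 0.01860286008133936 2.239170666541726
```

Run:
```python
from h import *
np.set_printoptions(suppress=True)
plan(([.465,-.273,.05],96.7),([.465,-.273,.011],96.7),([.465,-.273,.05],96.7),([.444,-.136,.045],92.5))
```

```text
lin [-0.121 -0.186  1.   ] rot [ 0.0001 -0.     -0.0024] rows 3.3 BIG
lin [0.    0.    0.195] rot [0. 0. 0.] rows 0.6 
lin [ 0.     0.    -0.195] rot [0. 0. 0.] rows 0.6 
lin [0.024 0.693 0.025] rot [0.     0.     0.0117] rows 2.2
```

>>> play_rows --linear '[[-0.121,-0.186,0.8],[-0.121,-0.186,1.0],[-0.121,-0.186,1.0],[-0.121,-0.186,1.0],[-0.121,-0.186,1.0]]' --delta_rot '[[0,0,-0.002],[0,0,-0.002],[0,0,-0.002],[0,0,-0.002],[0,0,-0.002]]' --jaw 48 --grip_force 15

```text
time: 4.72
ee_pos: [0.4646, -0.2745, 0.05]
ee_rot: [-0.001, -0.056, 0.998, 0.001]
force: [1.4, -0.1, 1.0]
opening: 0.0483
grip_force: 0.0
```

>>> play_rows --linear '[[0,0,0.1],[0,0,0.195],[0,0,0.195]]' --delta_rot '[[0,0,0],[0,0,0],[0,0,0]]'

```text
time: 5.1
ee_pos: [0.4653, -0.2753, 0.0127]
ee_rot: [0.001, -0.056, 0.998, -0.0]
force: [0.2, -0.3, -0.4]
opening: 0.0483
grip_force: 0.0
```

>>> play_rows --linear '[[0,0,0],[0,0,0],[0,0,0],[0,0,0]]' --delta_rot '[[0,0,0],[0,0,0],[0,0,0],[0,0,0]]' --jaw 10

```text
time: 5.6
ee_pos: [0.4654, -0.2757, 0.0123]
ee_rot: [0.001, -0.056, 0.998, -0.001]
force: [-0.5, 1.5, 7.9]
opening: 0.0284
grip_force: 15.0
```

>>> play_rows --linear '[[0,0,-0.1],[0,0,-0.195],[0,0,-0.195]]' --delta_rot '[[0,0,0],[0,0,0],[0,0,0]]'

```text
time: 5.98
ee_pos: [0.4657, -0.2761, 0.0515]
ee_rot: [0.001, -0.056, 0.998, -0.001]
force: [-0.4, -0.3, -0.6]
opening: 0.0279
grip_force: 15.0
```

>>> play_rows --linear '[[0.008,0.23,0],[0.016,0.46,0.01],[0.024,0.693,0.025],[0.024,0.693,0.025],[0.024,0.693,0.025]]' --delta_rot '[[0,0,0.004],[0,0,0.008],[0,0,0.0117],[0,0,0.0117],[0,0,0.0117]]'

```text
time: 6.6
ee_pos: [0.4449, -0.1385, 0.0449]
ee_rot: [0.0, -0.02, 1.0, -0.0]
force: [0.7, -0.9, -0.2]
opening: 0.0279
grip_force: 15.0
```

Run:
```python
from h import *
np.set_printoptions(precision=4,suppress=True)
s=bot.read_state();print(s['time'],s['ee_pos'],s['opening'],s['grip_force'])
im=eyes.read_camera('wrist'); np.save('w2.npy',im,allow_pickle=True)
g=cv2.cvtColor(im['pixels'],cv2.COLOR_RGB2GRAY)
cv2.imwrite('pics/w2.png',im['pixels'][:,:,::-1])
print(im['extrinsics'][:3,3])
```

```text
6.6 [ 0.4449 -0.1385  0.0449] 0.027864482816728924 14.999928921461105
[ 0.3709 -0.14    0.1996]
```

View pics/w2.png

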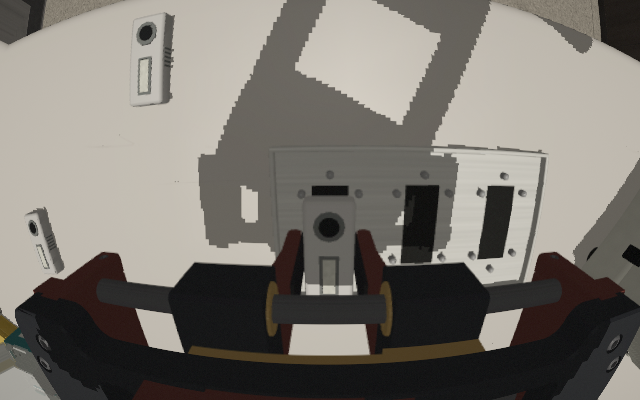

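Run:
```python
from h import *
np.set_printoptions(precision=4,suppress=True)
im=np.load('w2.npy',allow_pickle=True).item(); g=cv2.cvtColor(im['pixels'],cv2.COLOR_RGB2GRAY)
def dark(cx,cy,hw,hh,z,f=.5):
    sub=g[cy-hh:cy+hh,cx-hw:cx+hw]; th=sub.min()*(1-f)+np.median(sub)*f
    n,l,s,c=cv2.connectedComponentsWithStats((sub<th).astype(np.uint8)); i=1+s[1:,4].argmax()
    return c[i]+[cx-hw,cy-hh],s[i,4],fplane(im,*(c[i]+[cx-hw,cy-hh]),z)
print('well',dark(329,227,14,14,.0466))
for p in [(330,175),(301,193),(358,193),(424,175),(396,193),(449,193),(504,177),(480,192),(522,193),(511,252),(443,257),(489,268)]:
    print('pin',dark(*p,8,8,.009))
for b in [(421,223,22,48),(495,222,22,44)]:
    x,y,hw,hh=b; sub=(g[y-hh:y+hh,x-hw:x+hw]<45).astype(np.uint8);n,l,s,c=cv2.connectedComponentsWithStats(sub);i=1+s[1:,4].argmax()
    v,u=np.nonzero(l==i);print('pad',cv2.minAreaRect((fplane(im,u+x-hw,v+y-hh,.003)[:,:2]*1000).astype('f4')))
for nm,(a,b) in {'B':(43,240),'C':(150,60)}.items(): print(nm,fplane(im,a,b,.014))
cv2.imwrite('pics/w2c.png',cv2.resize(im['pixels'][145:285,265:545,::-1],None,fx=2.8,fy=2.8,interpolation=cv2.INTER_CUBIC))
```

```text
well (array([328.5484, 227.0871]), np.int32(310), array([ 0.4286, -0.1377,  0.0466]))
pin (array([329.5192, 174.4615]), np.int32(52), array([ 0.4077, -0.1379,  0.009 ]))
pin (array([301.1071, 193.7143]), np.int32(56), array([ 0.4209, -0.1555,  0.009 ]))
pin (array([358.1667, 193.1481]), np.int32(54), array([ 0.4191, -0.1192,  0.009 ]))
pin (array([423.9818, 174.4727]), np.int32(55), array([ 0.4048, -0.0769,  0.009 ]))
pin (array([396.15  , 193.0167]), np.int32(60), array([ 0.4179, -0.0945,  0.009 ]))
pin (array([448.3585, 192.7925]), np.int32(53), array([ 0.4162, -0.058 ,  0.009 ]))
pin (array([502.6857, 175.2857]), np.int32(35), array([ 0.4016, -0.0167,  0.009 ]))
pin (array([478.8889, 191.3333]), np.int32(27), array([ 0.4141, -0.0346,  0.009 ]))
pin (array([520.9706, 192.3235]), np.int32(34), array([0.413 , 0.0024, 0.009 ]))
pin (array([510.4615, 251.3077]), np.int32(26), array([0.46  , 0.0044, 0.009 ]))
pin (array([439.7727, 255.4545]), np.int32(22), array([ 0.4623, -0.0569,  0.009 ]))
pin (array([488.5455, 267.3939]), np.int32(33), array([ 0.4733, -0.0129,  0.009 ]))
pad ((441.81695556640625, -73.90260314941406), (57.5067253112793, 23.843175888061523), 2.8797836303710938)
pad ((439.18463134765625, -11.478280067443848), (57.39558792114258, 23.52975082397461), 2.534006357192993)
B [ 0.4729 -0.4069  0.014 ]
C [ 0.3315 -0.2597  0.014 ]
```

View pics/w2c.png

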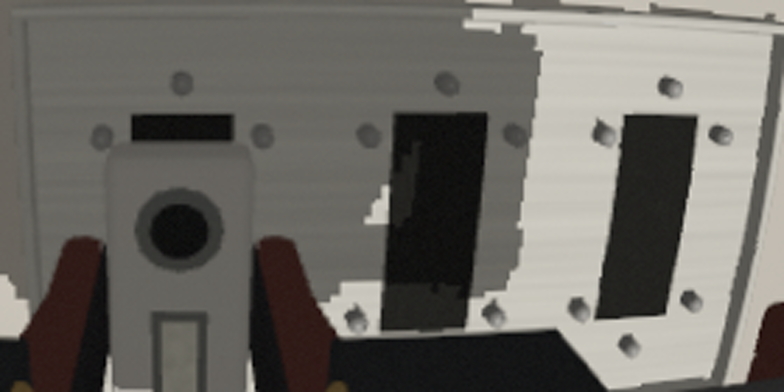

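Run:
```python
from h import *
np.set_printoptions(suppress=True)
plan(([.4424,-.1378,.030],92.6),([.4424,-.1378,.0155],92.6),([.4424,-.1378,.075],92.6))
```

```text
lin [0.014 0.007 0.075] rot [-0.0001  0.0001 -0.001 ] rows 0.2 
lin [0.    0.    0.072] rot [0. 0. 0.] rows 0.2 
lin [ 0.     0.    -0.298] rot [0. 0. 0.] rows 1.0
```

>>> play_rows --linear '[[0.013,0.004,0.04],[0.013,0.004,0.075],[0.013,0.004,0.11],[0.013,0.004,0.147],[0.013,0.004,0.147]]' --delta_rot '[[0,0,-0.001],[0,0,-0.001],[0,0,-0.001],[0,0,-0.001],[0,0,-0.001]]'

```text
time: 7.28
ee_pos: [0.4417, -0.1375, 0.0151]
ee_rot: [-0.0, -0.023, 1.0, 0.0]
force: [-0.7, -0.6, -0.0]
opening: 0.0278
grip_force: 15.0
```

Run:
```python
from h import *
np.set_printoptions(suppress=True)
plan(([.4417,-.1375,.07],92.6),([.331,-.264,.05],91.4),([.331,-.264,.011],91.4),([.331,-.264,.05],91.4),([.400,-.15,.06],92.6),([.4418,-.0745,.045],92.6))
```

```text
lin [ 0.    -0.    -0.274] rot [ 0.     -0.0001 -0.0001] rows 0.9 
lin [ 0.582 -0.607  0.1  ] rot [0.     0.     0.0033] rows 2.7 
lin [0.    0.    0.195] rot [0. 0. 0.] rows 0.6 
lin [ 0.     0.    -0.195] rot [0. 0. 0.] rows 0.6 
lin [-0.359  0.561 -0.05 ] rot [ 0.      0.     -0.0033] rows 2.1 
lin [-0.226  0.368  0.075] rot [0. 0. 0.] rows 1.4
```

>>> play_rows --linear '[[0,0,0],[0,0,0],[0,0,-0.06],[0,0,-0.274],[0,0,-0.274]]' --delta_rot '[[0,0,0],[0,0,0],[0,0,0],[0,0,0],[0,0,0]]' --jaw 42

```text
time: 7.9
ee_pos: [0.444, -0.1383, 0.0734]
ee_rot: [0.003, -0.023, 1.0, -0.001]
force: [0.4, -0.7, -0.2]
opening: 0.0421
grip_force: 0.0
```

>>> play_rows --linear '[[0.18,-0.19,0],[0.36,-0.38,0.03],[0.582,-0.607,0.1],[0.582,-0.607,0.1],[0.582,-0.607,0.1]]' --delta_rot '[[0,0,0.001],[0,0,0.002],[0,0,0.003],[0,0,0.003],[0,0,0.003]]' --jaw 48

```text
time: 8.52
ee_pos: [0.3307, -0.2636, 0.0504]
ee_rot: [-0.0, -0.012, 1.0, 0.0]
force: [0.7, -0.4, -0.7]
opening: 0.048
grip_force: 0.0
```

Run:
```python
from h import *
np.set_printoptions(precision=4,suppress=True)
s=bot.read_state();print(s['time'],s['ee_pos'],s['opening'])
im=eyes.read_camera('wrist'); np.save('w3.npy',im,allow_pickle=True)
cv2.imwrite('pics/w3.png',im['pixels'][:,:,::-1])
```

```text
8.525 [ 0.3307 -0.2636  0.0504] 0.04801155976305223
```

View pics/w3.png

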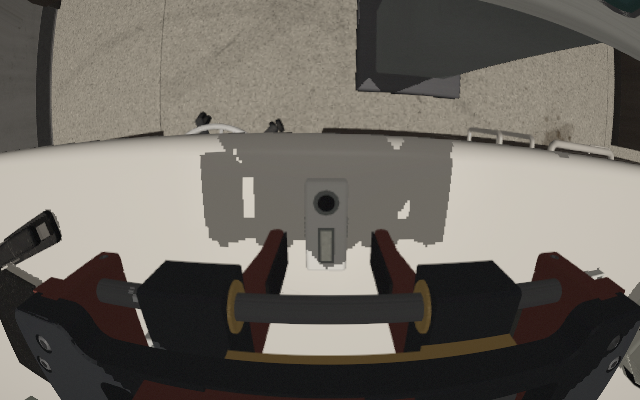

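>>> play_rows --linear '[[0,0,0.1],[0,0,0.195],[0,0,0.195]]' --delta_rot '[[0,0,0],[0,0,0],[0,0,0]]'

```text
time: 8.95
ee_pos: [0.3314, -0.262, 0.0109]
ee_rot: [-0.001, -0.015, 1.0, 0.001]
force: [-0.3, -0.0, -0.3]
opening: 0.0481
grip_force: 0.0
```

>>> play_rows --linear '[[0,0,0],[0,0,0],[0,0,0],[0,0,0]]' --delta_rot '[[0,0,0],[0,0,0],[0,0,0],[0,0,0]]' --jaw 10

```text
time: 9.45
ee_pos: [0.3315, -0.2641, 0.0121]
ee_rot: [0.001, -0.013, 1.0, -0.0]
force: [2.5, 2.4, 7.9]
opening: 0.028
grip_force: 15.0
```

>>> play_rows --linear '[[0,0,-0.1],[0,0,-0.195],[0,0,-0.195]]' --delta_rot '[[0,0,0],[0,0,0],[0,0,0]]'

```text
time: 9.82
ee_pos: [0.3316, -0.2648, 0.0515]
ee_rot: [0.001, -0.013, 1.0, -0.001]
force: [0.8, -0.3, -1.0]
opening: 0.0278
grip_force: 15.0
```

>>> play_rows --linear '[[-0.18,0.28,-0.03],[-0.359,0.561,-0.05],[-0.359,0.561,-0.05],[-0.359,0.561,-0.05]]' --delta_rot '[[0,0,-0.0015],[0,0,-0.003],[0,0,-0.003],[0,0,-0.003]]'

```text
time: 10.32
ee_pos: [0.3996, -0.1495, 0.06]
ee_rot: [-0.0, -0.024, 1.0, -0.0]
force: [0.1, -0.2, -0.7]
opening: 0.0278
grip_force: 15.0
```

>>> play_rows --linear '[[-0.11,0.18,0.03],[-0.226,0.368,0.075],[-0.226,0.368,0.075],[-0.226,0.368,0.075],[-0.226,0.368,0.075]]' --delta_rot '[[0,0,0],[0,0,0],[0,0,0],[0,0,0],[0,0,0]]'

```text
time: 10.95
ee_pos: [0.441, -0.0757, 0.0455]
ee_rot: [-0.0, -0.022, 1.0, -0.0]
force: [0.5, 0.2, -0.8]
opening: 0.0281
grip_force: 15.0
```

```bash
cat >> h.py <<'E'
def dark(im,cx,cy,hw,hh,z,f=.5):
    g=cv2.cvtColor(im['pixels'],cv2.COLOR_RGB2GRAY)
    sub=g[cy-hh:cy+hh,cx-hw:cx+hw]; th=sub.min()*(1-f)+np.median(sub)*f
    n,l,s,c=cv2.connectedComponentsWithStats((sub<th).astype(np.uint8)); i=1+s[1:,4].argmax()
    c=c[i]+[cx-hw,cy-hh]; return np.round(c),s[i,4],fplane(im,*c,z)
def topix(im,P): # world -> fisheye pixel
    E=im['extrinsics']; c=(np.asarray(P)-E[:3,3])@E[:3,:3]; th=np.arctan2(np.hypot(c[0],c[1]),-c[2]); k=th/np.hypot(c[0],c[1])
    return int(round(im['cx']+im['fx']*c[0]*k)),int(round(im['cy']-im['fy']*c[1]*k))
def pins(im,place,yaw,zt=None):
    c,s=np.cos(np.radians(yaw)),np.sin(np.radians(yaw))
    for a,b in [(-36.5,0),(-24,-18.5),(-24,18.5)]:
        P=np.array([place[0]+(a*c-b*s)/1e3,place[1]+(a*s+b*c)/1e3,.009])
        px=topix(im,P); r=dark(im,*px,8,8,.009); off=r[2]-P
        print('pin',px,r[0],r[1],'place est',(np.array(place)+off[:2]).round(4))
E
python3 - <<'E'
from h import *
np.set_printoptions(precision=4,suppress=True)
s=bot.read_state();print(s['time'],s['ee_pos'],s['ee_rot'],s['opening'])
im=eyes.read_camera('wrist'); np.save('w4.npy',im,allow_pickle=True)
cv2.imwrite('pics/w4.png',im['pixels'][:,:,::-1])
z=s['ee_pos'][2]+.0017
r=dark(im,329,227,14,14,z);print('well',r,'ctr',r[2][:2]+.018*np.array([np.cos(.045),np.sin(.045)]))
pins(im,(.4414,-.0745),2.6)
E
```

```text
10.95 [ 0.441  -0.0757  0.0455] [-0.0002 -0.0215  0.9998 -0.0001] 0.028065288765790834
well (array([329., 222.]), np.int32(312), array([ 0.4216, -0.0751,  0.0472])) ctr [ 0.4396 -0.0743]
pin (328, 176) [328. 176.] 54 place est [ 0.4411 -0.0745]
pin (299, 195) [300. 194.] 46 place est [ 0.4408 -0.0742]
pin (357, 195) [357. 194.] 48 place est [ 0.4408 -0.0745]
```

View pics/w4.png

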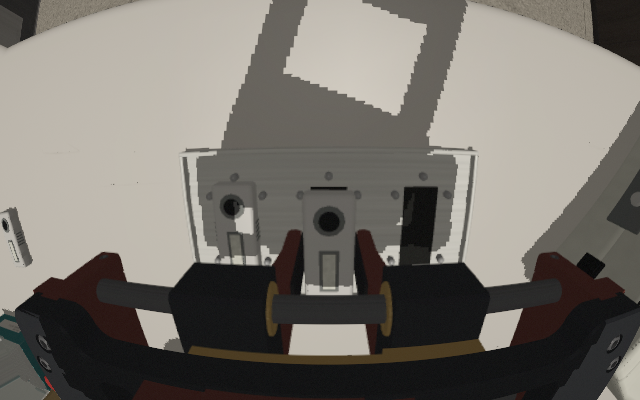

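>>> play_rows --linear '[[-0.006,0,0.04],[-0.006,0,0.08],[-0.006,0,0.115],[-0.006,0,0.151],[-0.006,0,0.151]]' --delta_rot '[[0,0,0],[0,0,0],[0,0,0],[0,0,0],[0,0,0]]'

```text
time: 11.62
ee_pos: [0.4426, -0.0741, 0.0147]
ee_rot: [-0.0, -0.023, 1.0, 0.0]
force: [-1.1, -0.7, -0.3]
opening: 0.0279
grip_force: 15.0
```

Run:
```python
from h import *
np.set_printoptions(precision=4,suppress=True)
P=np.array([.4423,-.0757,.075])
plan((P,92.6),([.46,-.25,.075],95),([.4785,-.417,.05],97.7),([.4785,-.417,.011],97.7),([.4785,-.417,.06],97.7),([.46,-.23,.06],95),([.44,-.06,.06],92.6),([.4388,-.0129,.045],92.6))
```

```text
lin [ 0.002 -0.008 -0.302] rot [ 0.     -0.0001 -0.    ] rows 1.0 
lin [-0.049 -0.875  0.   ] rot [ 0.      0.     -0.0067] rows 2.8 
lin [-0.019 -0.84   0.125] rot [ 0.      0.     -0.0075] rows 2.7 
lin [0.    0.    0.195] rot [0. 0. 0.] rows 0.6 
lin [ 0.     0.    -0.245] rot [0. 0. 0.] rows 0.8 
lin [-0.034  0.939  0.   ] rot [0.     0.     0.0075] rows 3.0 
lin [0.026 0.855 0.   ] rot [0.     0.     0.0067] rows 2.7 
lin [-0.005  0.236  0.075] rot [0. 0. 0.] rows 0.8
```

>>> play_rows --linear '[[0,0,0],[0,0,0],[0,0,-0.06],[0,0,-0.3],[0,0,-0.3]]' --delta_rot '[[0,0,0],[0,0,0],[0,0,0],[0,0,0],[0,0,0]]' --jaw 42

```text
time: 12.25
ee_pos: [0.4453, -0.075, 0.0785]
ee_rot: [0.003, -0.023, 1.0, -0.001]
force: [0.5, -0.1, 0.5]
opening: 0.0421
grip_force: 0.0
```

>>> play_rows --linear '[[-0.049,-0.875,0],[-0.049,-0.875,0],[-0.049,-0.875,0],[-0.049,-0.875,0]]' --delta_rot '[[0,0,-0.0067],[0,0,-0.0067],[0,0,-0.0067],[0,0,-0.0067]]'

```text
time: 12.75
ee_pos: [0.4616, -0.2524, 0.0754]
ee_rot: [0.001, -0.042, 0.999, -0.001]
force: [0.9, -0.5, 0.4]
opening: 0.0421
grip_force: 0.0
```

>>> play_rows --linear '[[-0.019,-0.84,0.125],[-0.019,-0.84,0.125],[-0.019,-0.84,0.125],[-0.019,-0.84,0.125],[-0.019,-0.84,0.125]]' --delta_rot '[[0,0,-0.0075],[0,0,-0.0075],[0,0,-0.0075],[0,0,-0.0075],[0,0,-0.0075]]' --jaw 48

```text
time: 13.38
ee_pos: [0.4781, -0.4133, 0.0496]
ee_rot: [-0.001, -0.067, 0.998, 0.001]
force: [0.3, 0.1, -1.0]
opening: 0.0482
grip_force: 0.0
```

Run:
```python
from h import *
np.set_printoptions(precision=4,suppress=True)
s=bot.read_state();p=s['ee_pos'];print(s['time'],p,s['ee_rot'],s['opening'])
im=eyes.read_camera('wrist'); np.save('w5.npy',im,allow_pickle=True)
cv2.imwrite('pics/w5.png',im['pixels'][:,:,::-1])
px=topix(im,[.4605,-.4195,.014]); r=dark(im,*px,12,12,.014); a=np.radians(7.7)
print(px,r,'ctr',r[2][:2]+.018*np.array([np.cos(a),np.sin(a)]))
```

```text
13.375 [ 0.4781 -0.4133  0.0496] [-0.0008 -0.0672  0.9977  0.0013] 0.04820824443056991
(320, 203) (array([319., 205.]), np.int32(208), array([ 0.4619, -0.42  ,  0.014 ])) ctr [ 0.4798 -0.4175]
```

>>> play_rows --linear '[[-0.004,-0.025,0.05],[-0.004,-0.025,0.13],[-0.004,-0.025,0.193],[-0.004,-0.025,0.193]]' --delta_rot '[[0,0,0],[0,0,0],[0,0,0],[0,0,0]]'

```text
time: 13.92
ee_pos: [0.4794, -0.4192, 0.0099]
ee_rot: [-0.001, -0.067, 0.998, 0.001]
force: [-0.3, -0.6, 0.3]
opening: 0.0481
grip_force: 0.0
```

>>> play_rows --linear '[[0,0,0],[0,0,0],[0,0,0],[0,0,0]]' --delta_rot '[[0,0,0],[0,0,0],[0,0,0],[0,0,0]]' --jaw 10

```text
time: 14.42
ee_pos: [0.4806, -0.4208, 0.0122]
ee_rot: [0.0, -0.067, 0.998, -0.0]
force: [0.9, -0.5, 1.6]
opening: 0.028
grip_force: 15.0
```

>>> play_rows --linear '[[0,0,-0.1],[0,0,-0.245],[0,0,-0.245]]' --delta_rot '[[0,0,0],[0,0,0],[0,0,0]]'

```text
time: 14.8
ee_pos: [0.482, -0.4223, 0.0641]
ee_rot: [0.002, -0.067, 0.998, -0.002]
force: [0.5, -0.1, 0.7]
opening: 0.0275
grip_force: 15.0
```

>>> play_rows --linear '[[-0.01,0.28,0],[-0.034,0.94,0],[-0.034,0.94,0],[-0.034,0.94,0],[-0.034,0.94,0]]' --delta_rot '[[0,0,0.0075],[0,0,0.0075],[0,0,0.0075],[0,0,0.0075],[0,0,0.0075]]'

```text
time: 15.42
ee_pos: [0.4623, -0.2333, 0.0608]
ee_rot: [0.0, -0.044, 0.999, -0.0]
force: [-0.4, -0.0, 0.1]
opening: 0.0275
grip_force: 15.0
```

>>> play_rows --linear '[[0.026,0.86,0],[0.026,0.86,0],[0.026,0.86,0],[0.026,0.86,0]]' --delta_rot '[[0,0,0.0067],[0,0,0.0067],[0,0,0.0067],[0,0,0.0067]]'

```text
time: 15.92
ee_pos: [0.4418, -0.0612, 0.0606]
ee_rot: [-0.0, -0.024, 1.0, 0.0]
force: [-0.4, -1.1, -0.3]
opening: 0.0278
grip_force: 15.0
```

>>> play_rows --linear '[[0,0.236,0.04],[0,0.236,0.075],[0,0.236,0.075],[0,0.236,0.075]]' --delta_rot '[[0,0,0],[0,0,0],[0,0,0],[0,0,0]]'

```text
time: 16.42
ee_pos: [0.4407, -0.0168, 0.0457]
ee_rot: [0.0, -0.022, 1.0, -0.0]
force: [0.2, 0.0, -0.3]
opening: 0.0279
grip_force: 15.0
```

Run:
```python
from h import *
np.set_printoptions(precision=4,suppress=True)
s=bot.read_state();print(s['time'],s['ee_pos'],s['ee_rot'],s['opening'])
im=eyes.read_camera('wrist'); np.save('w6.npy',im,allow_pickle=True)
cv2.imwrite('pics/w6.png',im['pixels'][:,:,::-1])
z=s['ee_pos'][2]+.0017
r=dark(im,329,227,14,14,z);print('well',r,'ctr',r[2][:2]+.018*np.array([np.cos(.045),np.sin(.045)]))
pins(im,(.4386,-.0126),2.6)
# lid handle/hinge
for c in ['scene','side']:
    eyes.read_camera(c)
    for n in ['lid_handle','lid_hinge']: print(c,n,[(np.array(r['centre']),round(r['score'],2)) for r in eyes.tip_of(n,c)][:2])
im=eyes.read_camera('scene')
for r in eyes.silhouettes('lid_handle','scene')[:1]:
    P=cloud(im,r['pixels']); print(r['score'],len(P),np.percentile(P,[2,50,98],axis=0))
```

```text
16.425 [ 0.4407 -0.0168  0.0457] [ 0.0004 -0.0217  0.9998 -0.0003] 0.027869361137347684
well (array([329., 223.]), np.int32(317), array([ 0.4221, -0.0163,  0.0474])) ctr [ 0.4401 -0.0155]
pin (333, 172) [333. 171.] 53 place est [ 0.4381 -0.0125]
pin (304, 192) [305. 190.] 39 place est [ 0.4376 -0.0124]
pin (362, 191) [362. 190.] 52 place est [ 0.4378 -0.0127]
scene lid_handle [(array([0.3921, 0.1843, 0.1687]), 0.82)]
scene lid_hinge [(array([0.5016, 0.3067, 0.1091]), 0.73)]
side lid_handle [(array([0.389 , 0.1772, 0.1663]), 0.84), (array([ 0.4423, -0.0746,  0.0138]), 0.71)]
side lid_hinge [(array([0.4983, 0.3035, 0.1107]), 0.64)]
0.76 2959 [[0.3037 0.1153 0.1117]
 [0.419  0.2206 0.1243]
 [0.5562 0.3497 0.1684]]
```

View pics/w6.png

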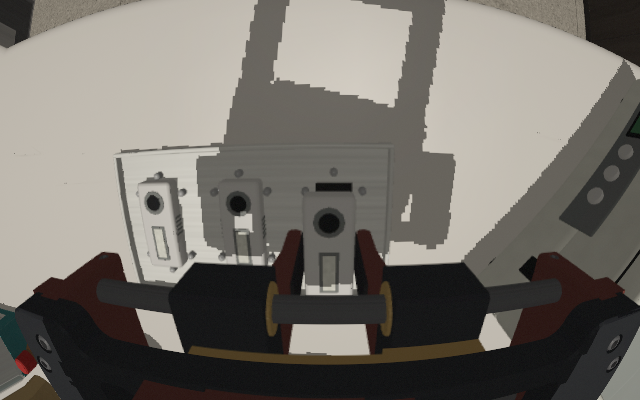

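>>> play_rows --linear '[[0.01,0.01,0.05],[0.01,0.01,0.05],[0.01,0.01,0.05]]' --delta_rot '[[0,0,0],[0,0,0],[0,0,0]]'

```text
time: 17.25
ee_pos: [0.4373, -0.0132, 0.0354]
ee_rot: [-0.0, -0.023, 1.0, 0.0]
force: [0.7, 0.1, -0.2]
opening: 0.0275
grip_force: 15.0
```

Run:
```python
from h import *
np.set_printoptions(precision=4,suppress=True)
s=bot.read_state();print(s['time'],s['ee_pos'],s['ee_rot'],s['opening'])
im=eyes.read_camera('wrist')
z=s['ee_pos'][2]+.0017
r=dark(im,329,223,14,14,z);print('well',r,'ctr',r[2][:2]+.018*np.array([np.cos(.045),np.sin(.045)]))
pins(im,(.4379,-.0125),2.6)
```

```text
17.25 [ 0.4373 -0.0132  0.0354] [-0.0004 -0.0227  0.9997  0.    ] 0.027490162014446293
well (array([329., 223.]), np.int32(310), array([ 0.4187, -0.0126,  0.0371])) ctr [ 0.4367 -0.0118]
pin (327, 180) [327. 180.] 60 place est [ 0.4381 -0.0124]
pin (297, 200) [298. 200.] 65 place est [ 0.438  -0.0121]
pin (358, 200) [358. 200.] 44 place est [ 0.4378 -0.0125]
```

>>> play_rows --linear '[[-0.005,-0.002,0.03],[-0.005,-0.002,0.065],[-0.005,-0.002,0.1],[-0.005,-0.002,0.1]]' --delta_rot '[[0,0,0],[0,0,0],[0,0,0],[0,0,0]]'

```text
time: 17.8
ee_pos: [0.4384, -0.0136, 0.0151]
ee_rot: [-0.0, -0.023, 1.0, 0.0]
force: [-0.4, 0.0, -0.5]
opening: 0.0275
grip_force: 15.0
```

>>> play_rows --linear '[[0,0,0],[0,0,0],[0,0,-0.06],[0,0,-0.3],[0,0,-0.3]]' --delta_rot '[[0,0,0],[0,0,0],[0,0,0],[0,0,0],[0,0,0]]' --jaw 42

```text
time: 18.42
ee_pos: [0.4412, -0.0141, 0.0788]
ee_rot: [0.003, -0.023, 1.0, -0.001]
force: [0.8, 0.0, -0.2]
opening: 0.0418
grip_force: 0.0
```

>>> play_rows --linear '[[0,0,-0.3],[0,0,-0.6],[0.05,0,-0.87],[0.05,0,-0.87],[0.05,0,-0.87]]' --delta_rot '[[0,0,0],[0,0,0],[0,0,0],[0,0,0],[0,0,0]]'

```text
time: 19.05
ee_pos: [0.428, -0.014, 0.2491]
ee_rot: [-0.0, -0.023, 1.0, 0.0]
force: [-0.1, 0.1, 0.0]
opening: 0.0418
grip_force: 0.0
```

Run:
```python
from h import *
np.set_printoptions(precision=4,suppress=True)
s=bot.read_state();print(s['time'],s['ee_pos'],s['opening'])
im=eyes.read_camera('wrist'); np.save('w7.npy',im,allow_pickle=True)
cv2.imwrite('pics/w7.png',im['pixels'][:,:,::-1])
for n in ['lid_handle','lid_hinge','cartridge_1_well']: print(n,[(np.array(r['centre']),round(r['score'],2)) for r in eyes.tip_of(n,'wrist')][:3])
```

```text
19.05 [ 0.428  -0.014   0.2491] 0.041773175646605744
lid_handle [(array([0.3911, 0.1788, 0.1644]), 0.76)]
lid_hinge [(array([0.4994, 0.305 , 0.1103]), 0.73)]
cartridge_1_well [(array([ 0.4151, -0.0142,  0.0166]), 0.75)]
```

View pics/w7.png

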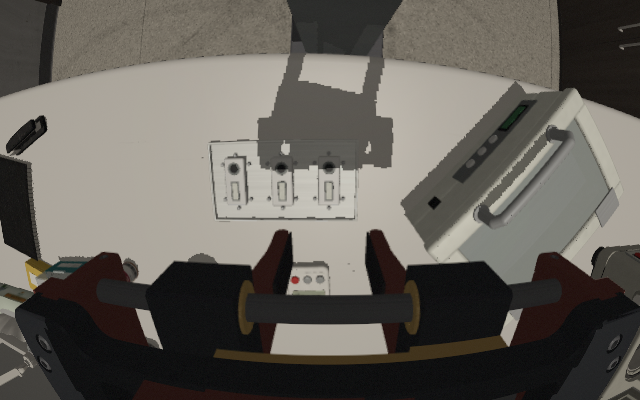

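Run:
```python
from h import *
np.set_printoptions(precision=4,suppress=True)
im=np.load('w7.npy',allow_pickle=True).item()
a,b=fplane(im,[492,558],[217,140],.166); print(a,b,np.degrees(np.arctan2(*(b-a)[1::-1])))
plan(([.40,.09,.24],71),([.392,.179,.235],49.5))
```

```text
[0.4299 0.1344 0.166 ] [0.3526 0.1995 0.166 ] 139.84445043657215
lin [0.114 0.525 0.041] rot [ 0.     -0.0005  0.06  ] rows 2.0 
lin [0.183 0.408 0.025] rot [0.     0.     0.0597] rows 2.0
```

>>> play_rows --linear '[[0.114,0.525,0.04],[0.114,0.525,0.04],[0.114,0.525,0.04]]' --delta_rot '[[0,0,0.06],[0,0,0.06],[0,0,0.06]]' --jaw 62

```text
time: 19.62
ee_pos: [0.3991, 0.0919, 0.2402]
ee_rot: [-0.002, 0.165, 0.986, -0.0]
force: [0.5, 0.8, 0.5]
opening: 0.0615
grip_force: 0.0
```

>>> play_rows --linear '[[0.183,0.408,0.025],[0.183,0.408,0.025],[0.183,0.408,0.025],[0.183,0.408,0.025]]' --delta_rot '[[0,0,0.06],[0,0,0.06],[0,0,0.06],[0,0,0.06]]'

```text
time: 20.12
ee_pos: [0.3924, 0.1791, 0.2356]
ee_rot: [-0.001, 0.346, 0.938, -0.001]
force: [-0.3, 1.0, 0.5]
opening: 0.0619
grip_force: 0.0
```

Run:
```python
from h import *
np.set_printoptions(precision=4,suppress=True)
s=bot.read_state();print(s['time'],s['ee_pos'],s['ee_rot'],s['opening'])
im=eyes.read_camera('wrist'); np.save('w8.npy',im,allow_pickle=True)
cv2.imwrite('pics/w8.png',im['pixels'][:,:,::-1])
print(im['extrinsics'][:3,3], topix(im,[.392,.179,.165]))
for n in ['lid_handle','lid_hinge']: print(n,[(np.array(r['centre']),round(r['score'],2)) for r in eyes.tip_of(n,'wrist')][:3])
Z=im['z_map']; v,u=np.mgrid[:400,:640]; r=fray(im,u.astype(float),v.astype(float))
P=(r/-r[...,2:3]*Z[...,None])@im['extrinsics'][:3,:3].T+im['extrinsics'][:3,3]
n=np.array([np.cos(np.radians(49.7)),np.sin(np.radians(49.7))]); t=np.array([-n[1],n[0]])
m=(Z>0)&(P[...,2]>.15)&(P[...,2]<.18)&(np.hypot(P[...,0]-.39,P[...,1]-.18)<.07)
Q=P[m]; a=Q[:,:2]@n; b=Q[:,:2]@t
print(m.sum(),np.percentile(Q[:,2],[5,50,95,99]),np.percentile(a,[3,50,97]),np.percentile(b,[2,98]),np.array([.392,.179])@n,np.array([.392,.179])@t)
top=Q[:,2]>np.percentile(Q[:,2],70); print('top line',a[top].mean(),np.polyfit(b[top],a[top],1))
```

```text
20.125 [0.3924 0.1791 0.2356] [-0.0009  0.3462  0.9381 -0.0008] 0.06186590829185934
[0.3364 0.2284 0.3904] (327, 215)
lid_handle [(array([0.3904, 0.1798, 0.1634]), 0.91)]
lid_hinge [(array([0.4998, 0.3043, 0.1089]), 0.78)]
2365 [0.1644 0.1705 0.1722 0.1727] [0.387  0.3923 0.3978] [-0.2362 -0.1187] 0.39005922458362835 -0.18319061470833758
top line 0.3921423056874679 [0.0097 0.3939]
```

View pics/w8.png

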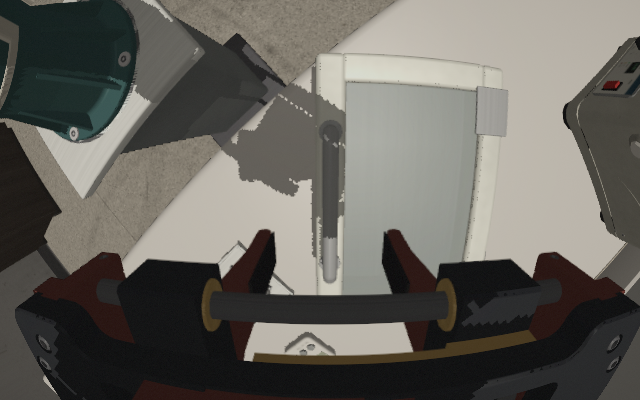

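>>> play_rows --linear '[[0,0.006,0.15],[0,0.006,0.3],[0,0.006,0.405],[0,0.006,0.405]]' --delta_rot '[[0,0,-0.001],[0,0,-0.001],[0,0,-0.001],[0,0,-0.001]]'

```text
time: 20.78
ee_pos: [0.3926, 0.1789, 0.1544]
ee_rot: [-0.002, 0.344, 0.939, -0.001]
force: [0.2, 0.5, 0.1]
opening: 0.0618
grip_force: 0.0
```

>>> play_rows --linear '[[0,0,0],[0,0,0],[0,0,0],[0,0,0],[0,0,0]]' --delta_rot '[[0,0,0],[0,0,0],[0,0,0],[0,0,0],[0,0,0]]' --jaw 2 --grip_force 30

```text
time: 21.4
ee_pos: [0.3939, 0.1798, 0.1558]
ee_rot: [0.0, 0.344, 0.939, 0.0]
force: [0.3, 0.4, 0.5]
opening: 0.0156
grip_force: 0.0
```

>>> play_rows --linear '[[0,0,0],[0,0,0],[0,0,0]]' --delta_rot '[[0,0,0],[0,0,0],[0,0,0]]'

```text
time: 21.78
ee_pos: [0.3934, 0.1793, 0.1557]
ee_rot: [-0.0, 0.344, 0.939, -0.001]
force: [-2.9, -4.1, 6.1]
opening: 0.0112
grip_force: 30.0
```

>>> play_rows --linear '[[0,0.0245,-0.0635],[0,0.054,-0.125],[0,0.088,-0.1835],[0,0.1265,-0.2395],[0,0.1695,-0.2925]]' --delta_rot '[[0,0,0],[0,0,0],[0,0,0],[0,0,0],[0,0,0]]'

```text
time: 22.4
ee_pos: [0.4146, 0.2039, 0.2146]
ee_rot: [-0.001, 0.344, 0.939, -0.002]
force: [-1.2, -8.6, 0.7]
opening: 0.0114
grip_force: 30.0
```

```bash
cat > ang.py <<'E'
from h import *
np.set_printoptions(precision=4,suppress=True)
s=bot.read_state();p=np.array(s['ee_pos']);print(s['time'],p,s['force'],s['opening'],s['grip_force'])
p0=np.array([.3934,.1793,.1557]); n=np.array([np.cos(np.radians(50)),np.sin(np.radians(50))])
dx=(p-p0)[:2]@n; dz=(p-p0)[2]
print('dx,dz',dx,dz,'angle',np.degrees(np.arctan2(.056+dz,.164-dx))-18.85,'r',np.hypot(.056+dz,.164-dx))
E
python3 ang.py
```

```text
22.4 [0.4146 0.2039 0.2146] [-1.1716 -8.6218  0.7475] 0.011373064170974462 29.988532662391663
dx,dz 0.0325181653621389 0.058944216634248287 angle 22.310645115502382 r 0.17464147782642833
```

>>> play_rows --linear '[[0,0.047,-0.049],[0,0.0975,-0.0945],[0,0.1515,-0.136],[0,0.209,-0.173],[0,0.2685,-0.2055]]' --delta_rot '[[0,0,0],[0,0,0],[0,0,0],[0,0,0],[0,0,0]]'

```text
time: 23.02
ee_pos: [0.4499, 0.2449, 0.2572]
ee_rot: [0.0, 0.344, 0.939, -0.002]
force: [-2.7, -8.9, 6.2]
opening: 0.0114
grip_force: 30.0
```

>>> play_rows --linear '[[0,0,0],[0,0,0],[0,0,0],[0,0,0]]' --delta_rot '[[0,0,0],[0,0,0],[0,0,0],[0,0,0]]'

```text
time: 23.52
ee_pos: [0.4506, 0.2456, 0.2575]
ee_rot: [0.001, 0.344, 0.939, -0.001]
force: [-4.8, -8.5, 12.3]
opening: 0.0111
grip_force: 30.0
```

```bash
python3 ang.py
python3 - <<'E'
from h import *
np.set_printoptions(precision=4,suppress=True)
im=eyes.read_camera('scene'); cv2.imwrite('pics/fin.png',cv2.resize(im['pixels'][140:300,170:430,::-1],None,fx=3,fy=3))
print([(np.array(r['centre']),r['score']) for r in eyes.tip_of('lid_handle','scene')][:2])
E
```

```text
23.525 [0.4506 0.2456 0.2575] [-4.8101 -8.5031 12.3373] 0.011101939062320683 29.996822476387024
dx,dz 0.08757300774451664 0.10183420110666958 angle 45.31265451051001 r 0.1753645351380955
[(array([0.4534, 0.2464, 0.2725]), 0.59)]
```

View pics/fin.png

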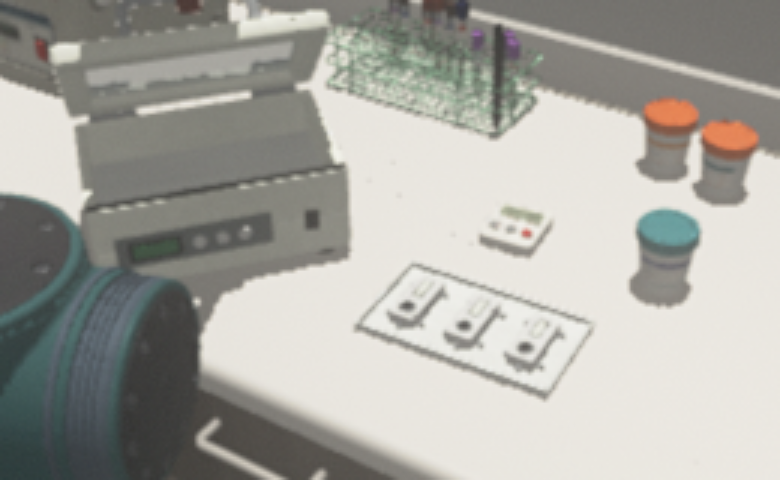

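```bash
python3 -c "
from cell import bot
print(bot.finish_job())"
```

```text
the job is handed in; nothing more can be done
None
```

The job is handed in at 23.5 s: all three cartridges lie flat in the tray with their wells towards the robot. The gripper alone holds the lid at about 45 degrees (45.3 worked out from the arm's position).

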